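# Seat the hub, kick the stand down and hold the frame upright

## Task

Lift the wheel hub off its wooden rest, lay it in the two open-topped axle saddles at the rear of the leaning cycle frame stub and let go of it. Then push the kickstand down past its spring's dead centre so that it snaps fully down. Finally take the frame stub by its upright post, bring it upright without letting it tip over to the other side, and finish while still gripping it there, so that the stand's foot clearance can be checked.

Things in the scene. Friction and masses are not known exactly. Their poses are not given: they have to be found in the camera images.
- hub_center (a point): centre of the loose metal wheel hub (0.25 kg); y runs along its axle. Barrel 28 mm diameter, 48 mm clear between two 44 mm flanges (outer faces 27 mm from the centre), 18 mm lock nuts out to 33 mm, axle 10 mm diameter, 100 mm long. Either way round is right. Starts with axle level, 50 mm above the bench, in the wooden rest; lifts straight up
- hub_rest: fixed wooden rest of the hub, left or right of the frame stub: board 70 x 110 x 10 mm with two notched cheeks 8 mm thick, open at the top, 42 mm either side of the centre along y, 68 mm high. Origin on the bench under the hub's centre
- base: fixed dark steel foot of the fixture, plate 130 x 170 x 10 mm on the bench with pivot lugs and, on its right, a rest post 195 mm high that the frame leans on. Origin on the bench under the frame's pivot; x to the frame's front, y to its left, z straight up
- frame: cycle frame stub (2 kg), tips about its own x axis. Origin on that pivot, 30 mm above the bench under the post; x to its front, y to its left, z up along the post. Starts leaning 0.22 rad to its right (-y) on the rest post; its weight draws it back there, also from upright (about 2 N at the post holds it); it can tip 0.25 rad to the left
- post_grip (a point): place to hold the frame stub: centre line of its bare round post, 25 mm diameter, 215 mm above the pivot along the frame's z. The post ends 36 mm above this point and is bare for 65 mm below it. Axes as the frame's
- saddle (a point): seat of the hub's centre (axes as the frame's, leans with it), 150 mm behind, 95 mm above the frame's origin. Two steel plates 6 mm thick, 39 mm left and right of it, have slots 13 mm wide, open along the frame's +z, floor 5 mm below this point, mouth flared to 28 mm at 18 mm above it. The axle lies along the frame's y; 3 mm end play each way
- kick_pivot (a point): kickstand pivot on the frame stub's left side, 60 mm behind, 80 mm left of and 95 mm above the frame's origin; the leg turns about the frame's y axis, in a plane parallel to its x and z. Axes as the frame's
- kick_tip (a point): centre of the rubber foot (18 mm diameter) at the kickstand's free end, 104 mm from its pivot; the leg is a round bar of 13 mm diameter. A spring lies on its outer (left) side, on a pin 28 mm from the pivot, so press 45 mm or more from the pivot
- kickstand (a joint): kickstand angle, rad: 0 stowed, leg pointing rearward and 10 degrees up in the frame's x-z plane; grows as it swings down; 1.83 is the lower stop. An over-centre spring (dead centre about 0.79) holds either end: the push takes about 4 N at 60 mm from the pivot, falling to nothing at dead centre, then it snaps down by itself
Not all that is in view belongs to the job. Leave any purple look-alike of the part that bears hub_center alone.

How it is judged:
By the outcome, as a careful person would: the job done as asked, in the order asked, and still so for the second after the job is handed in, while the arm keeps its last pose, push and grip.
It also fails if it takes over 70 s, if anything falls off the work surface, if the arm or the gripper's body presses on something with over 40 N, if the wrist force passes 120 N, or if a joint passes its speed limit or range.

## Robot

A 6-joint arm with a two-finger parallel gripper is mounted at the origin on a cart in front of the work surface, level with it; the furniture and walls round the work are solid. World frame = base frame: x ahead of the robot, y to its left, z up, the work surface at z = 0. Lengths are in mm, angles in rad, forces in N, time in s.
With the tool pointing down it reaches from about 400 to 925 mm from the base axis. Payload 12.5 kg.
Tool frame: the origin (TCP) lies at the very end of the fingers, on their centre line; the grasp point (between the pads) lies 19 mm behind it; x points along the fingers, y is the direction in which the jaws open and shut, and the axes are right-handed (so a half turn about x gives the same grasp; the last joint's range is limited). The gripper opens to 95 mm and grips with 3 to 60 N. Pads are 20 mm wide; open, the fingers measure 119 mm over their backs; the gripper's body (75 mm by 180 mm) begins 59 mm behind the grasp point.
Start: joints at [1.133, 0.491, 1.559, -0, 1.092, -0.106], TCP at [203.575, 590.935, 214.661] pointing down, gripper open.
Joint ranges: [-3.1, 3.1], [-0.84, 2.19], [0.05, 2.79], [-1.13, 4.28], [0.06, 2.93], [-2.69, 2.69]. Speed limits (rad/s): [2.22, 2.22, 2.79, 3.14, 3.14, 3.14].

## Interface

Orientations are given as [roll, pitch, yaw] about the fixed x, y, z axes, in that order (R = Rz(yaw) Ry(pitch) Rx(roll)).
In Python, from cell import env, optics, job gives the robot as it stands.
- The arm moves only by the shell command python3 -m handwheel 'ROWS' [OPENING]. ROWS is JSON, a list of rows, each an object with "travel": the shift along the world's x, y, z in mm, a list of three; "roll": the turn about the world's z in degrees. In form: [{"travel": [dx, dy, dz], "roll": roll}, ...]. A call has 1 to 8 rows; each row is the pose to reach, as a shift and turn from the pose commanded when the call began; what a row does not reach only later rows make up. A row lasts 1/10 s, in which the tool goes at most 50 mm and 8.59 degrees, less where a joint would pass 70% of its speed; a pose out of reach is approached as far as the arm can. A call with a gripper value outside its range is refused whole. OPENING is the closure, from -1 (fully open) to 1 (shut), set as the call begins (- or left out, the last holds). The fingers move at their own pace and stop on an object; the grip force is fixed at half the most. Time passes only in rows, so rows that repeat a pose let the fingers close. It gives the time, the measured TCP pose, the force and the opening at its end, in the units of the state.
- env.state(): the state, without advancing time (a new reading comes with each control period).
- optics.read_camera(name): name is "scene" or "top"; returns the picture (384x512x3 uint8, red, green, blue); there is no depth.
- optics.camera_params(name): a dict with "fx", "fy", "cx", "cy" (pixels), "k1" (the pictures are not rectified: a ray, as slopes to the right and down, at radius r is drawn at 1 + k1 r^2 times it, then the intrinsics apply), "world_from_camera" (4x4, takes a point from camera to world coordinates). Camera axes: x right, y up, looking along -z (the intrinsics and any distortion apply to the point x, -y, -z); pixel columns grow to the right and rows downward; lengths in mm; the calibration is good to about 2 mm. A picture is of the moment at which its call begins. camera_params takes no time and is no camera call.
- job.job_done(): hands the job in, once; it reports no verdict.
The state is a dict: "t": time; "joints": joint angles; "qvel": joint speeds; "tau": joint torques, N m; "eef_pos": TCP position; "tcp_rot": TCP orientation; "ft_force": force on the tool from outside, world axes, zero at the start; "moment": the same for the moment, N m; "opening": opening from 0.0 (shut) to 1.0 (fully open).
Only numpy, scipy, OpenCV 4.12 (cv2) and the standard library are available. Lean on these libraries where they do the work, as an engineer would, in place of code of your own. Each camera call takes 0.05 s, during which the arm holds its last target.

## Working session

There is one attempt and no reset: what is moved stays moved. The work goes in short steps, Python scripts to look and compute and a shell command to move; the robot and the scene stay as the last step left them, time stands still between calls to the robot, and variables do not carry over. Pictures are saved under pics/ and viewed, and the job is handed in when it is done.

```bash
ls; mkdir -p pics
python3 - <<'E'
from cell import env, optics, job
import cv2, numpy as np
print(env.state())
for n in("scene","top"):
    im=optics.read_camera(n); np.save(f"pics/{n}0.npy",im)
    cv2.imwrite(f"pics/{n}0.png",cv2.resize(im[:,:,::-1],(800,600),interpolation=cv2.INTER_CUBIC))
    print(n,optics.camera_params(n))
E
```

```text
pics
{'t': 0.0, 'joints': array([ 1.13341242e+00,  4.91531155e-01,  1.55942572e+00, -2.69195226e-05,
        1.09170735e+00, -1.05555768e-01]), 'qvel': array([-4.88133117e-04, -1.32779494e-04, -1.04987456e-03,  8.86155955e-05,
       -8.61086877e-04, -6.99848079e-04]), 'tau': array([-1.93112348e-03, -6.12635136e+01, -2.58178157e+01,  6.91656070e-02,
        4.82964842e-02, -8.96650067e-05]), 'eef_pos': array([203.46577404, 590.70506488, 214.08756894]), 'tcp_rot': array([-1.65407491,  1.56972449, -1.98589063]), 'ft_force': array([-0.24583024,  0.55429038,  1.02392226]), 'moment': array([-0.01800709,  0.01227066,  0.00634637]), 'opening': 0.9984944593375183}
scene {'fx': 458.85583277351907, 'fy': 458.85583277351907, 'cx': 257.46070156541083, 'cy': 189.05793462968683, 'k1': -0.15980425102983814, 'world_from_camera': array([[ 5.27697267e-01,  3.43165955e-01, -7.77028135e-01,
        -5.03513780e+02],
       [-8.49130506e-01,  2.37501861e-01, -4.71773515e-01,
        -5.99425317e+02],
       [ 2.26490197e-02,  9.08751888e-01,  4.16721764e-01,
         7.16430774e+02],
       [ 0.00000000e+00,  0.00000000e+00,  0.00000000e+00,
         1.00000000e+00]])}
top {'fx': 469.59034336292046, 'fy': 469.59034336292046, 'cx': 254.16160366043258, 'cy': 185.53607779417106, 'k1': -0.009111305797639356, 'world_from_camera': array([[-4.55396617e-01,  8.07003488e-01, -3.75977782e-01,
        -1.25956722e+02],
       [-8.90287332e-01, -4.13527433e-01,  1.90744670e-01,
         3.27852990e+02],
       [-1.54551331e-03,  4.21592733e-01,  9.06783976e-01,
         1.69386868e+03],
       [ 0.00000000e+00,  0.00000000e+00,  0.00000000e+00,
         1.00000000e+00]])}
```

View pics/scene0.png

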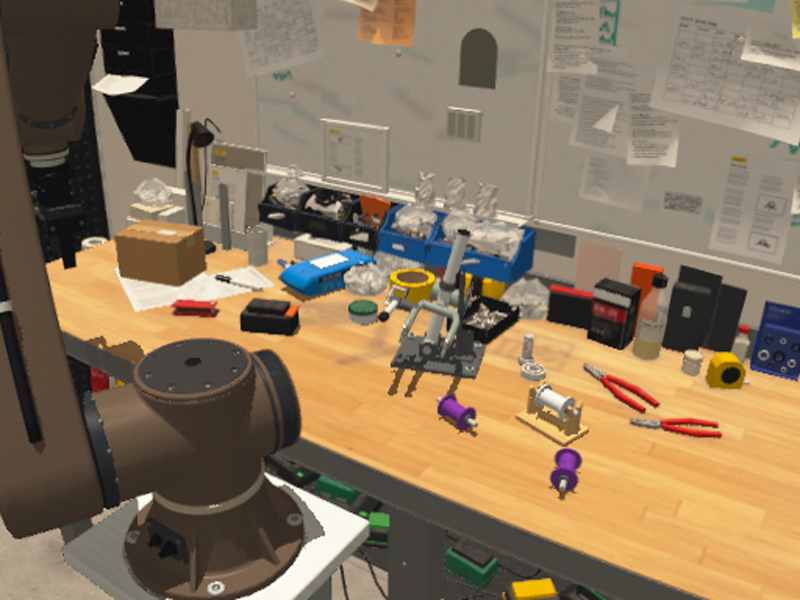

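View pics/top0.png

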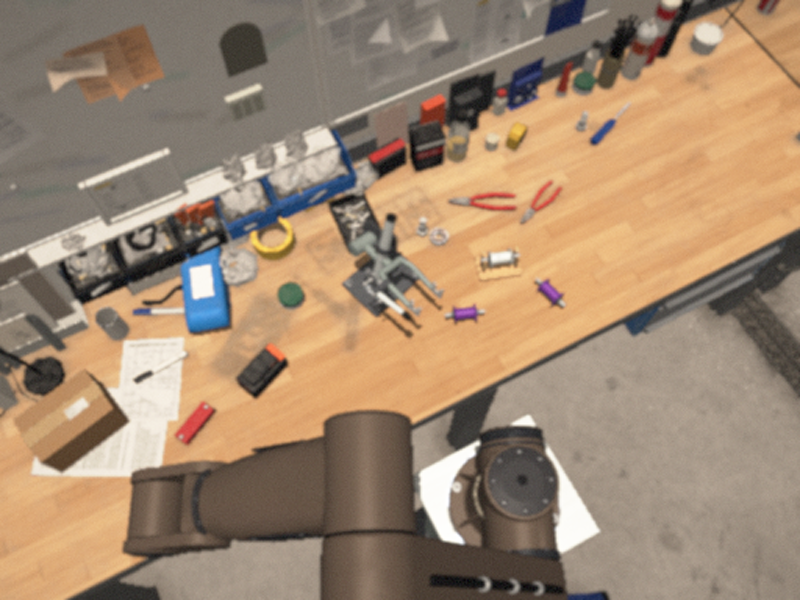

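The silver hub sits in the wooden rest, at scene (555,400) and top (500,260) in the enlarged pictures. The purple spools at scene (457,410) and (566,470) are the look-alikes. I'll confirm this in an enlarged crop.

Run:
```python
import cv2, numpy as np
s=np.load("pics/scene0.npy");t=np.load("pics/top0.npy")
# scene crop x 240-400,y140-320 ; top crop x 210-350, y130-220
a=s[140:290,235:395]; cv2.imwrite("pics/sc1.png",cv2.resize(a[:,:,::-1],(800,600*125//100*100//125),fx=0,fy=0,interpolation=cv2.INTER_CUBIC) if 0 else cv2.resize(a[:,:,::-1],None,fx=4,fy=4,interpolation=cv2.INTER_CUBIC))
b=t[125:225,212:345]; cv2.imwrite("pics/tp1.png",cv2.resize(b[:,:,::-1],None,fx=6,fy=6,interpolation=cv2.INTER_CUBIC))
```

```text
(no output)
```

View pics/sc1.png

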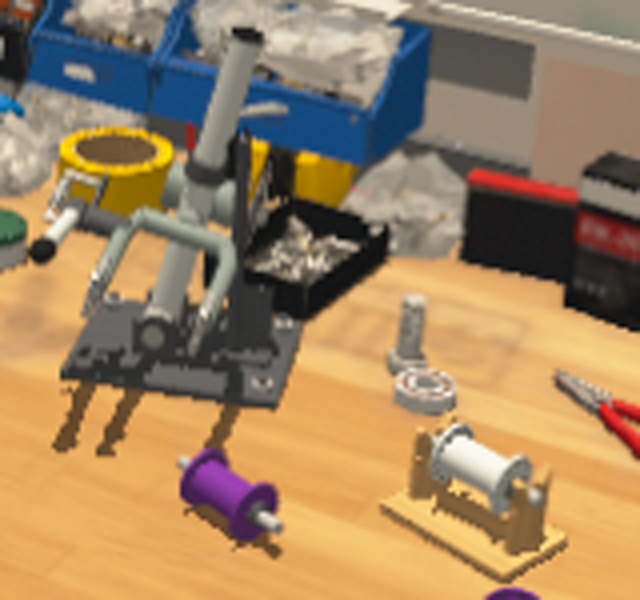

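View pics/tp1.png

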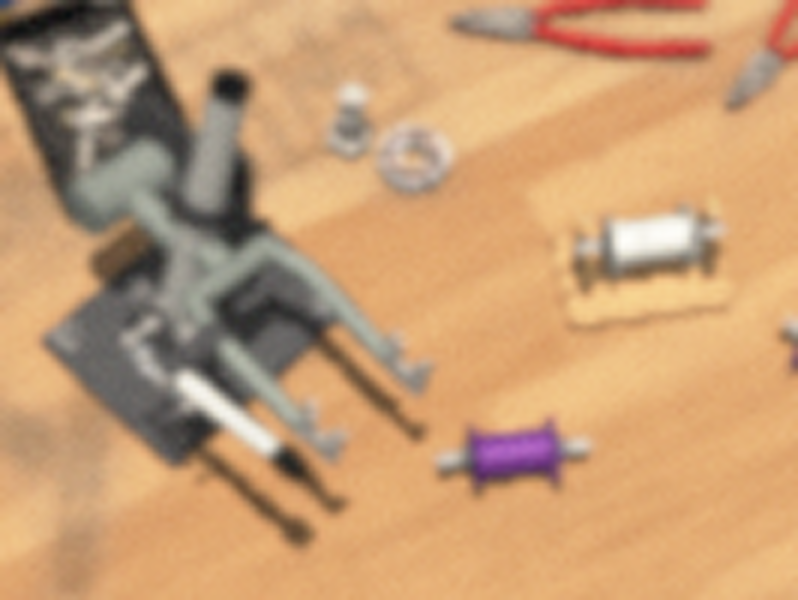

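```bash
cat > h.py <<'E'
import cv2, numpy as np
from scipy.optimize import least_squares
from cell import env, optics, job
def cam(n):
    p=optics.camera_params(n); K=np.array([[p['fx'],0,p['cx']],[0,p['fy'],p['cy']],[0,0,1]]); d=np.array([p['k1'],0,0,0,0.]); return K,d,np.array(p['world_from_camera'])
C={n:cam(n) for n in('scene','top')}
def ray(n,px):
    K,d,T=C[n]; u=cv2.undistortPoints(np.array([[px]],float),K,d)[0,0]
    return T[:3,3],T[:3,:3]@np.array([u[0],-u[1],-1.])
def onz(n,px,z):
    o,v=ray(n,px); return o+v*(z-o[2])/v[2]
def two(a,b):
    A=[];B=[]
    for n,p in(('scene',a),('top',b)):
        o,v=ray(n,p);v=v/np.linalg.norm(v);M=np.eye(3)-np.outer(v,v);A.append(M);B.append(M@o)
    x=np.linalg.lstsq(np.vstack(A),np.hstack(B),rcond=None)[0]
    return x,[round(float(np.linalg.norm(M@x-b)),1) for M,b in zip(A,B)]
def proj(n,X):
    K,d,T=C[n]; c=(np.atleast_2d(X)-T[:3,3])@T[:3,:3]; c=c*[1,-1,-1]
    return cv2.projectPoints(c.reshape(-1,1,3),np.zeros(3),np.zeros(3),K,d)[0][:,0]
def crop(n,x0,y0,x1,y1,f,name,im=None):
    im=optics.read_camera(n) if im is None else im
    cv2.imwrite(f"pics/{name}.png",cv2.resize(im[y0:y1,x0:x1,::-1],None,fx=f,fy=f,interpolation=cv2.INTER_CUBIC))
    return im
E
python3 - <<'E'
from h import *
s=np.load("pics/scene0.npy");t=np.load("pics/top0.npy")
crop('scene',240,145,315,245,6,'sc2',s);crop('scene',325,240,380,290,10,'sc3',s)
crop('top',215,130,290,205,8,'tp2',t);crop('top',298,150,340,185,14,'tp3',t)
E
```

```text
(no output)
```

View pics/sc2.png

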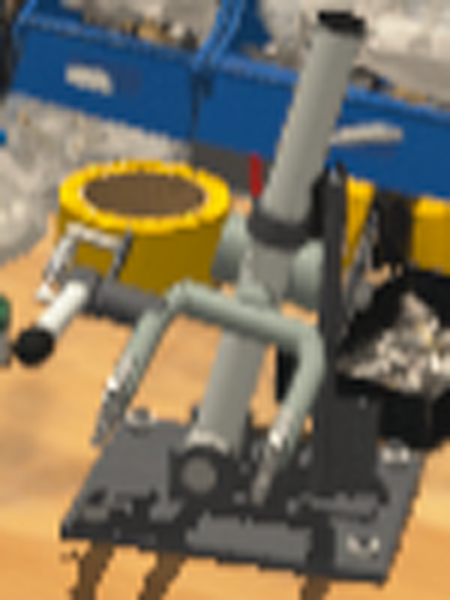

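View pics/sc3.png

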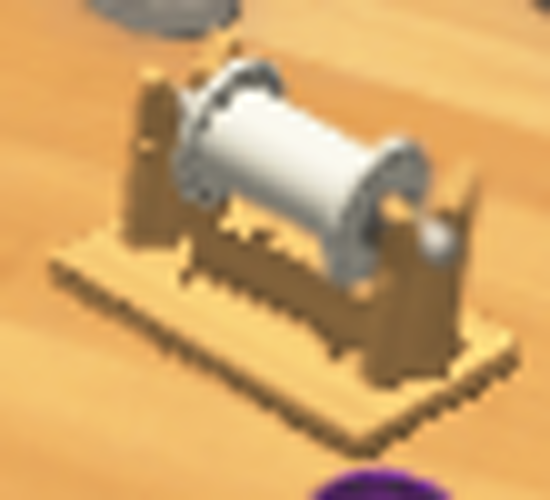

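View pics/tp2.png

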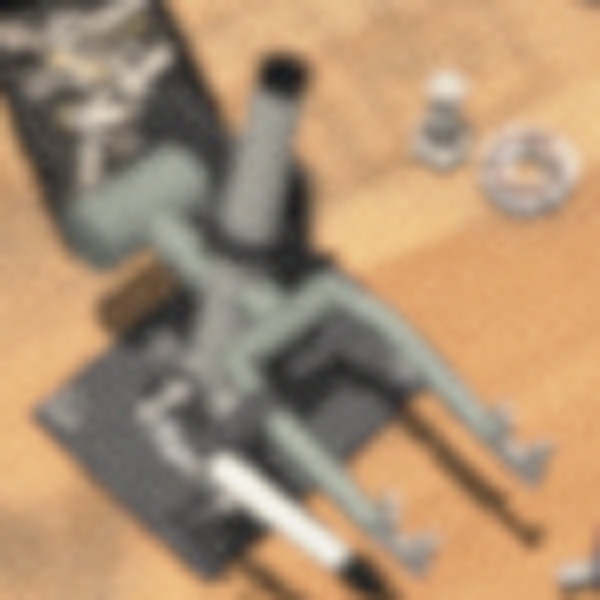

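View pics/tp3.png

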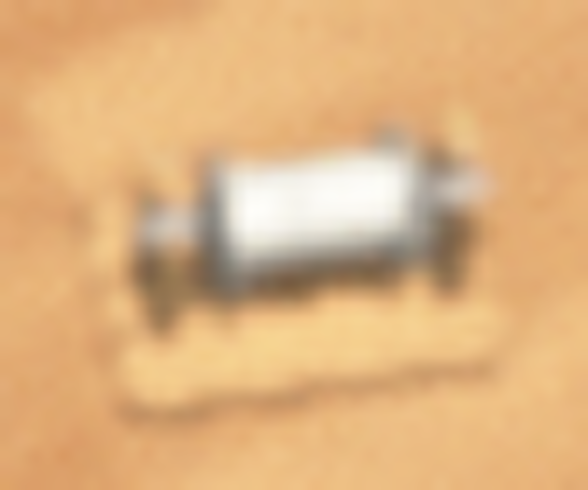

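```bash
cat > m.py <<'E'
from h import *
S=lambda u,v:(240+u/6,145+v/6); T=lambda u,v:(215+u/8,130+v/8)
S3=lambda u,v:(325+u/10,240+v/10); T3=lambda u,v:(298+u/14,150+v/14)
np.set_printoptions(precision=1,suppress=True)
# crop coords -> pixel index (center convention offset ~ -0.4)
print('hub axle ends top z50',onz('top',T3(140,225),50),onz('top',T3(485,183),50),'mid',onz('top',T3(313,206),50))
print('hub c two',two(S3(305,172),T3(316,212)))
e=onz('top',T3(140,225),50)-onz('top',T3(485,183),50); print('len',np.linalg.norm(e),'yaw',np.degrees(np.arctan2(e[1],e[0])))
print('ptop',two(S(342,20),T(284,73)),'tip',two(S(35,345),T(365,575)))
P=[((0,0,251),'scene',S(342,20),1),((0,0,251),'top',T(284,73),1),((-162.4,80,113),'scene',S(35,345),1),((-162.4,80,113),'top',T(365,575),1),
 ((-150,-39,113),'top',T(520,440),1),((-150,39,113),'top',T(405,535),1)]
def tr(p,X):
    x,y,yaw,l=p; c,s=np.cos(l),np.sin(l); cy,sy=np.cos(yaw),np.sin(yaw)
    # lean l to right: rotation about x by +l  (z -> -y)
    R=np.array([[cy,-sy,0],[sy,cy,0],[0,0,1]])@np.array([[1,0,0],[0,c,-s],[0,s,c]])
    return np.array([x,y,30])+R@np.array(X,float),R
def f(p):
    r=[]
    for X,n,px,w in P: r+=list(proj(n,tr(p,X)[0])[0]-px)
    r.append((p[3]-.22)*100)
    return np.array(r)
best=min((least_squares(f,[600,0,y,.22]) for y in(0,1.5,3,-1.5)),key=lambda r:r.cost)
p=best.x; print(p,np.degrees(p[2])); print(best.fun.reshape(-1)[:-1].reshape(-1,2))
for n,X in dict(saddle=(-150,0,95),tip=(-162.4,80,113),post=(0,0,215),kp=(-60,80,95)).items(): print(n,tr(p,X)[0], 'upright',tr([p[0],p[1],p[2],0],X)[0])
E
python3 m.py
```

```text
hub axle ends top z50 [ 534.2 -245.    50. ] [ 501.4 -338.3   50. ] mid [ 517.2 -291.4   50. ]
hub c two (array([ 515.8, -291.9,   50. ]), [0.9, 0.9])
len 98.8443813696943 yaw 70.61497479506316
ptop (array([629.1, -41.8, 272.7]), [0.7, 0.7]) tip (array([444.1,  12.9, 157.7]), [0.7, 0.7])
[611.1  10.6   0.3   0.2] 16.184512065340083
[[-0.3 -0.3]
 [ 0.6 -0.1]
 [-2.   0.2]
 [-0.3  1. ]
 [ 0.8 -1.5]
 [ 0.4 -2.3]]
saddle [473.  -51.4 122.6] upright [467.1 -31.2 125. ]
tip [440.4  16.3 157.9] upright [432.9  42.2 143. ]
post [624.4 -35.1 239.7] upright [611.1  10.6 245. ]
kp [537.6  48.6 140.4] upright [531.2  70.7 125. ]
```

```bash
cat > o.py <<'E'
from m import *
from scipy.spatial.transform import Rotation as Ro
R=Ro.from_euler('xyz',env.state()['tcp_rot']).as_matrix(); print(R); print('jaw yaw',np.degrees(np.arctan2(R[1,1],R[0,1])))
print('crossbar',two(S(235,308),T(285,315)))
s=np.load("pics/scene0.npy").copy();t=np.load("pics/top0.npy").copy()
L=[(0,0,251),(0,0,150),(0,0,0),(-162.4,80,113),(-60,80,95)]
for y in(-39,39):
  L+=[(-150+dx,y,z) for dx,z in((-14,113),(-6.5,100),(-6.5,90),(6.5,90),(6.5,100),(14,113))]
for n,im,c,k in(('scene',s,(240,145,315,245),6),('top',t,(215,130,290,205),8)):
  b=cv2.resize(im[c[1]:c[3],c[0]:c[2],::-1],None,fx=k,fy=k,interpolation=cv2.INTER_CUBIC)
  for X in L:
    u=proj(n,tr(p,X)[0])[0]; cv2.circle(b,(int((u[0]-c[0])*k),int((u[1]-c[1])*k)),2,(0,0,255),-1)
  cv2.imwrite(f"pics/ov_{n}.png",b)
t=np.load("pics/top0.npy")
E
python3 o.py
```

```text
hub axle ends top z50 [ 534.2 -245.    50. ] [ 501.4 -338.3   50. ] mid [ 517.2 -291.4   50. ]
hub c two (array([ 515.8, -291.9,   50. ]), [0.9, 0.9])
len 98.8443813696943 yaw 70.61497479506316
ptop (array([629.1, -41.8, 272.7]), [0.7, 0.7]) tip (array([444.1,  12.9, 157.7]), [0.7, 0.7])
[611.1  10.6   0.3   0.2] 16.184512065340083
[[-0.3 -0.3]
 [ 0.6 -0.1]
 [-2.   0.2]
 [-0.3  1. ]
 [ 0.8 -1.5]
 [ 0.4 -2.3]]
saddle [473.  -51.4 122.6] upright [467.1 -31.2 125. ]
tip [440.4  16.3 157.9] upright [432.9  42.2 143. ]
post [624.4 -35.1 239.7] upright [611.1  10.6 245. ]
kp [537.6  48.6 140.4] upright [531.2  70.7 125. ]
[[-0.   0.3  0.9]
 [-0.   0.9 -0.3]
 [-1.  -0.  -0. ]]
jaw yaw 70.99158779975602
crossbar (array([585.3, -17.4, 130.6]), [2.7, 2.7])
```

View pics/ov_top.png

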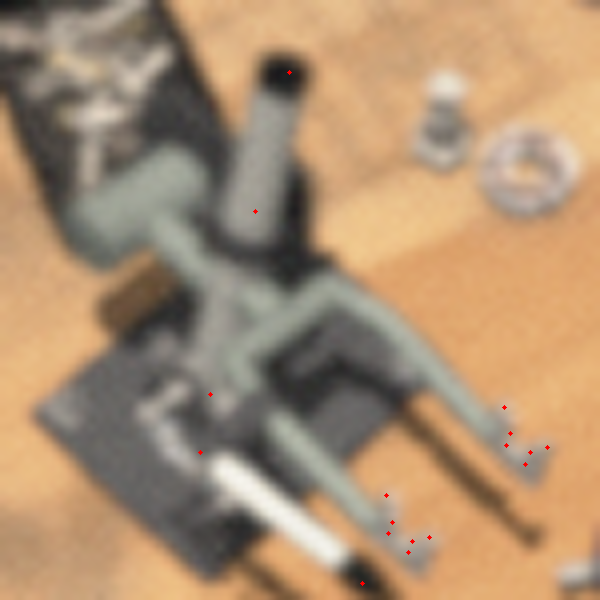

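View pics/ov_scene.png

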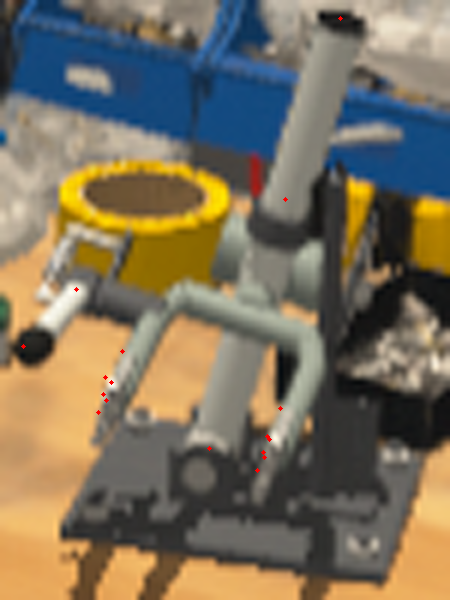

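```bash
python3 -m handwheel '[{"travel":[31,-36,11],"roll":-7.5},{"travel":[62,-73,22],"roll":-15},{"travel":[93,-109,32],"roll":-22},{"travel":[124,-146,43],"roll":-30},{"travel":[154,-182,54],"roll":-37},{"travel":[185,-218,65],"roll":-45},{"travel":[216,-255,75],"roll":-52},{"travel":[247,-291,86],"roll":-60}]' -1
python3 -m handwheel '[{"travel":[10,-50,0],"roll":-5},{"travel":[20,-99,0],"roll":-10},{"travel":[28,-148,0],"roll":-15},{"travel":[36,-197,0],"roll":-20},{"travel":[44,-246,0],"roll":-25},{"travel":[50,-295,0],"roll":-30},{"travel":[56,-344,0],"roll":-30},{"travel":[60,-390,0],"roll":-30}]'
```

```text
t: 0.9
eef_pos: [451.4, 298.1, 300.9]
tcp_rot: [-1.149, 1.57, -2.533]
ft_force: [1.2, 1.5, 0.2]
opening: 1.0
t: 1.7
eef_pos: [510.4, -92.3, 300.5]
tcp_rot: [-1.681, 1.571, 2.699]
ft_force: [1.8, 0.1, -0.3]
opening: 1.0
```

```bash
python3 -m handwheel '[{"travel":[1,-48,0],"roll":0},{"travel":[2,-97,0],"roll":0},{"travel":[3,-145,-5],"roll":0},{"travel":[5,-180,-35],"roll":0},{"travel":[5,-202,-75],"roll":0},{"travel":[5,-202,-120],"roll":0},{"travel":[5,-202,-165],"roll":0},{"travel":[5,-202,-185],"roll":0}]'
python3 -m handwheel '[{"travel":[0,0,0],"roll":0},{"travel":[0,0,0],"roll":0}]'
python3 - <<'E'
from h import *
from scipy.spatial.transform import Rotation as Ro
st=env.state();R=Ro.from_euler('xyz',st['tcp_rot']).as_matrix(); print(np.degrees(np.arctan2(R[1,1],R[0,1])),st['joints'])
crop('top',285,135,355,195,10,'tp4');crop('scene',310,200,390,290,7,'sc4')
E
```

```text
t: 2.5
eef_pos: [513.9, -291.3, 111.6]
tcp_rot: [-1.867, 1.565, 2.513]
ft_force: [0.2, 0.2, 1.0]
opening: 0.999
t: 2.7
eef_pos: [515.8, -292.2, 116.1]
tcp_rot: [1.738, 1.571, -0.164]
ft_force: [0.4, -0.5, 0.7]
opening: 1.003
-19.011580054187842 [-6.26830068e-01  5.59525087e-01  1.74071713e+00  4.88414511e-05
  8.41277434e-01 -2.95047952e-01]
```

View pics/sc4.png

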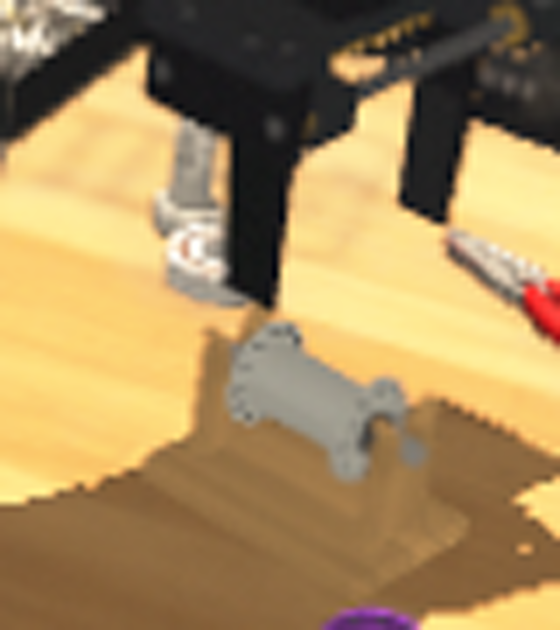

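View pics/tp4.png

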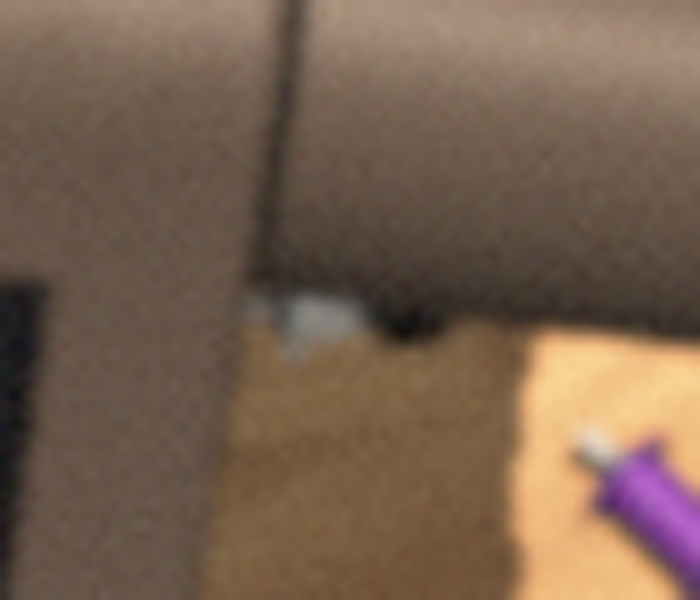

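```bash
python3 -m handwheel '[{"travel":[0,0,-35],"roll":0},{"travel":[0,0,-65],"roll":0},{"travel":[0,0,-83],"roll":0},{"travel":[0,0,-83],"roll":0},{"travel":[0,0,-83],"roll":0}]'
python3 -m handwheel '[{"travel":[0,0,0],"roll":0},{"travel":[0,0,0],"roll":0},{"travel":[0,0,0],"roll":0},{"travel":[0,0,0],"roll":0},{"travel":[0,0,0],"roll":0}]' 1
```

```text
t: 3.3
eef_pos: [516.2, -292.5, 34.1]
tcp_rot: [1.283, 1.569, -0.619]
ft_force: [0.1, 0.5, 0.2]
opening: 1.0
t: 3.8
eef_pos: [515.6, -292.1, 32.9]
tcp_rot: [1.282, 1.57, -0.62]
ft_force: [0.1, 1.2, -0.1]
opening: 0.637
```

```bash
python3 -m handwheel '[{"travel":[0,0,0],"roll":0},{"travel":[0,0,0],"roll":0},{"travel":[0,0,0],"roll":0},{"travel":[0,0,0],"roll":0},{"travel":[0,0,0],"roll":0},{"travel":[0,0,0],"roll":0},{"travel":[0,0,0],"roll":0},{"travel":[0,0,0],"roll":0}]' 1
```

```text
t: 4.6
eef_pos: [517.5, -293.1, 33.2]
tcp_rot: [1.345, 1.566, -0.558]
ft_force: [8.0, -1.5, -1.0]
opening: 0.29
```

```bash
python3 -m handwheel '[{"travel":[2,0,0],"roll":0},{"travel":[2,0,0],"roll":0},{"travel":[2,0,10],"roll":0},{"travel":[2,0,25],"roll":0},{"travel":[2,0,60],"roll":0},{"travel":[2,0,110],"roll":0},{"travel":[2,0,150],"roll":0},{"travel":[2,0,150],"roll":0}]' 1
python3 - <<'E'
from h import *
im=optics.read_camera('scene');crop('scene',310,150,390,240,7,'sc5',im)
print(env.state()['ft_force'])
E
```

```text
t: 5.4
eef_pos: [518.7, -292.8, 187.8]
tcp_rot: [1.287, 1.564, -0.615]
ft_force: [-0.1, -0.8, -1.6]
opening: 0.291
[ 0.32660752  0.60625953 -3.46104548]
```

View pics/sc5.png

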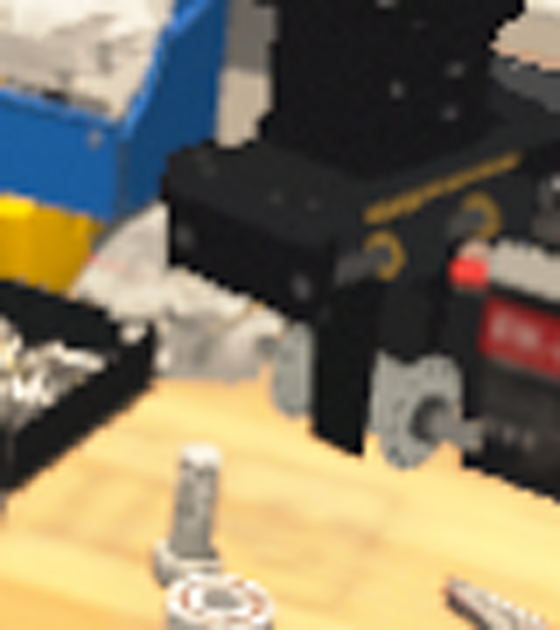

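Run:
```python
from h import *
from scipy.spatial.transform import Rotation as Ro
im=optics.read_camera('scene')
st=env.state();R=Ro.from_euler('xyz',st['tcp_rot']).as_matrix();print(st['eef_pos'])
j=R[:,1]; ax=np.array([-j[1],j[0],0]); c=st['eef_pos']+[0,0,19]
b=cv2.resize(im[150:240,310:390,::-1],None,fx=7,fy=7,interpolation=cv2.INTER_CUBIC)
for a in(-50,-33,-27,-10,0,10,27,50):
    u=proj('scene',c+a*ax)[0]; cv2.circle(b,(int((u[0]-310)*7),int((u[1]-150)*7)),3,(0,0,255),-1)
cv2.imwrite("pics/ov5.png",b)
```

```text
[ 517.08249492 -291.73983775  182.73937052]
```

View pics/ov5.png

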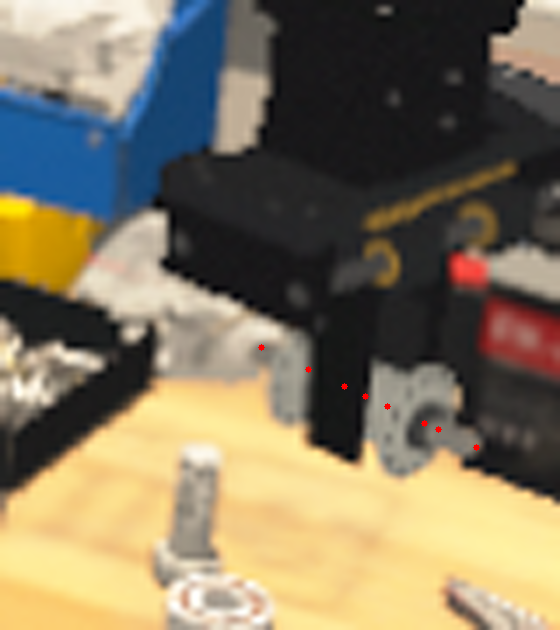

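```bash
python3 -m handwheel '[{"travel":[-5,35,5],"roll":5},{"travel":[-12,75,7],"roll":11},{"travel":[-20,115,7],"roll":18},{"travel":[-28,155,7],"roll":25},{"travel":[-36,190,7],"roll":32},{"travel":[-41,215,7],"roll":35.2},{"travel":[-41,222,7],"roll":35.2},{"travel":[-41,222,7],"roll":35.2}]' 1
python3 -m handwheel '[{"travel":[0,0,0],"roll":0},{"travel":[0,0,0],"roll":0}]' 1
cat > ov.py <<'E'
import sys
from m import *
from scipy.spatial.transform import Rotation as Ro
def run(tag,c=(230,130,320,240),k=6,L=None,hub=True):
  for n,c,k in (('scene',(240,130,330,230),6),('top',(215,110,305,210),6)):
    im=optics.read_camera(n); st=env.state();R=Ro.from_euler('xyz',st['tcp_rot']).as_matrix()
    j=R[:,1]; ax=np.array([-j[1],j[0],0]); h=st['eef_pos']+[0,0,19]
    b=cv2.resize(im[c[1]:c[3],c[0]:c[2],::-1],None,fx=k,fy=k,interpolation=cv2.INTER_CUBIC)
    pts=[(h+a*ax,(0,0,255)) for a in(-50,0,50)] if hub else []
    pts+=[(tr(p,X)[0],(0,255,0)) for X in (L or [(-150,-39,95),(-150,39,95),(-150,39,113),(-150,-39,113)])]
    for X,col in pts:
      u=proj(n,X)[0]; cv2.circle(b,(int((u[0]-c[0])*k),int((u[1]-c[1])*k)),2,col,-1)
    cv2.imwrite(f"pics/{tag}_{n}.png",b)
  print(st['eef_pos'],st['ft_force'],np.degrees(np.arctan2(j[1],j[0])),st['t'])
if __name__=='__main__': run(sys.argv[1],hub=len(sys.argv)<3)
E
python3 ov.py a1 | tail -1
```

```text
t: 6.3
eef_pos: [476.2, -69.4, 188.6]
tcp_rot: [-2.117, 1.569, 2.878]
ft_force: [-0.0, -0.0, -2.4]
opening: 0.284
t: 6.5
eef_pos: [476.7, -71.0, 189.2]
tcp_rot: [-2.038, 1.57, 2.955]
ft_force: [0.2, -0.9, -1.2]
opening: 0.286
[476.6 -70.9 189.4] [-0.4  0.1 -2.1] 16.100379504404618 6.6
```

View pics/a1_scene.png

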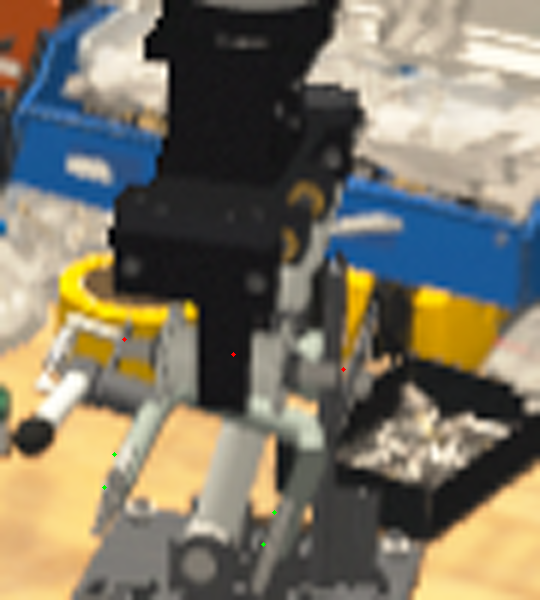

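View pics/a1_top.png

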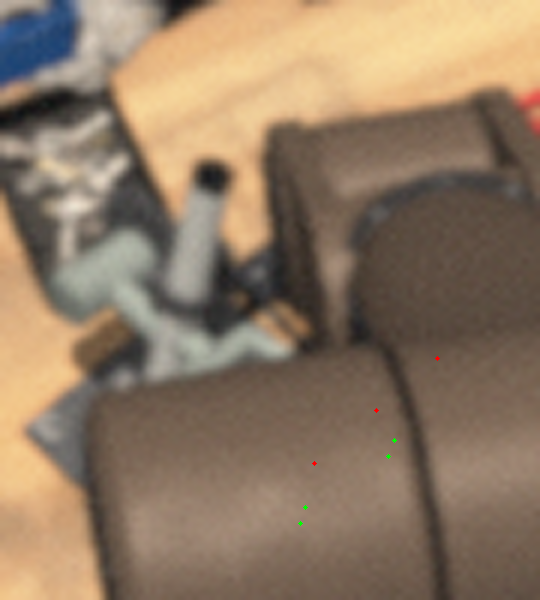

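```bash
python3 -m handwheel '[{"travel":[-1,4,-15],"roll":0},{"travel":[-2,8,-32],"roll":0},{"travel":[-3,11,-45],"roll":0},{"travel":[-4,13,-52],"roll":0},{"travel":[-4,13,-52],"roll":0},{"travel":[-4,13,-52],"roll":0}]' 1
python3 ov.py a2 | tail -1
```

```text
t: 7.2
eef_pos: [472.9, -57.4, 138.0]
tcp_rot: [1.071, 1.57, -0.217]
ft_force: [0.4, 0.4, -1.4]
opening: 0.285
[472.9 -57.3 138.2] [-0.8 -0.3 -1.4] 16.176498648233867 7.3
```

View pics/a2_scene.png

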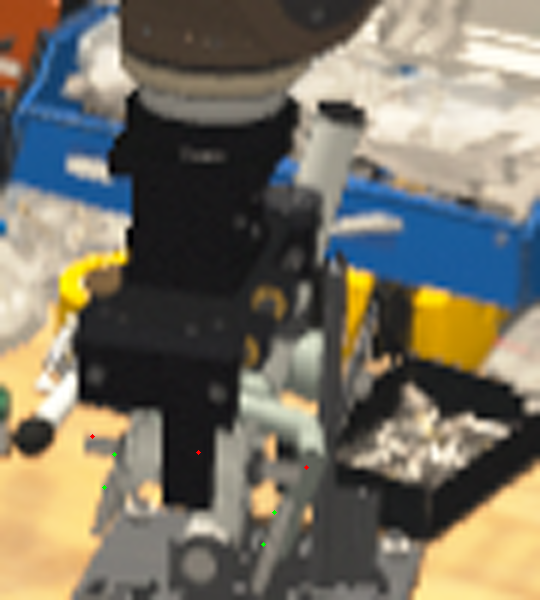

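```bash
python3 -m handwheel '[{"travel":[0,1,-5],"roll":0},{"travel":[-1,2,-10],"roll":0},{"travel":[-1,3,-14],"roll":0},{"travel":[-1,3,-14],"roll":0}]' 1
python3 -m handwheel '[{"travel":[0,0.5,-3],"roll":0},{"travel":[0,1,-6],"roll":0},{"travel":[0,1,-6],"roll":0}]' 1
python3 -m handwheel '[{"travel":[0,0.5,-2],"roll":0},{"travel":[0,1,-4],"roll":0},{"travel":[0,1,-4],"roll":0}]' 1
python3 ov.py a3 | tail -1
```

```text
t: 7.7
eef_pos: [473.5, -54.4, 124.0]
tcp_rot: [1.113, 1.566, -0.176]
ft_force: [7.7, -0.8, 1.2]
opening: 0.287
t: 8.0
eef_pos: [475.5, -53.6, 118.9]
tcp_rot: [1.137, 1.561, -0.152]
ft_force: [14.9, 1.8, 1.5]
opening: 0.288
t: 8.3
eef_pos: [476.8, -52.8, 115.6]
tcp_rot: [1.121, 1.558, -0.168]
ft_force: [18.3, 2.9, 5.6]
opening: 0.287
[476.8 -52.8 115.5] [18.6  3.   7.8] 16.141646854005884 8.4
```

View pics/a3_scene.png

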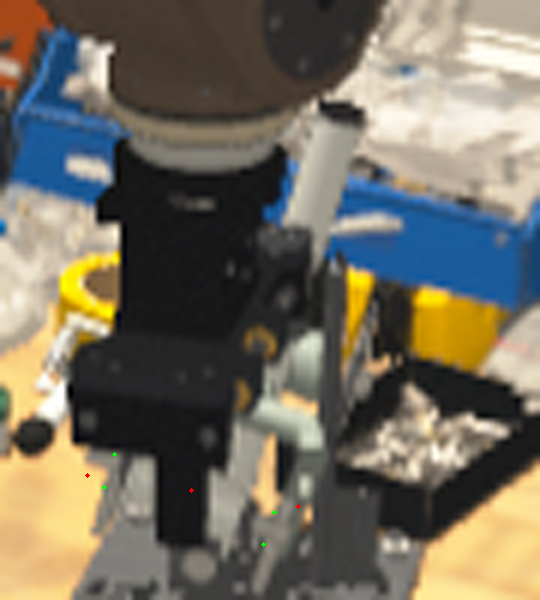

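```bash
python3 -m handwheel '[{"travel":[3,0.8,2],"roll":0},{"travel":[6,1.6,2],"roll":0},{"travel":[6,1.6,2],"roll":0},{"travel":[6,1.6,2],"roll":0}]' 1
```

```text
t: 8.8
eef_pos: [477.2, -50.8, 115.7]
tcp_rot: [-0.917, 1.57, -2.205]
ft_force: [-2.4, -6.0, 4.6]
opening: 0.287
```

```bash
python3 -m handwheel '[{"travel":[0,-2,-1],"roll":0},{"travel":[0,-2,-3],"roll":0},{"travel":[0,-2,-3],"roll":0}]' 1
python3 -m handwheel '[{"travel":[0,0,-2],"roll":0},{"travel":[0,0,-3],"roll":0},{"travel":[0,0,-3],"roll":0}]' 1
```

```text
t: 9.1
eef_pos: [477.4, -52.6, 112.6]
tcp_rot: [-1.046, 1.57, -2.334]
ft_force: [-0.5, -3.5, 3.8]
opening: 0.291
t: 9.4
eef_pos: [477.7, -52.6, 110.6]
tcp_rot: [0.85, 1.57, -0.438]
ft_force: [-4.9, -0.9, 17.7]
opening: 0.287
```

```bash
python3 -m handwheel '[{"travel":[0,0,-1],"roll":0},{"travel":[0,0,-2],"roll":0},{"travel":[0,0,-2],"roll":0},{"travel":[0,0,-2],"roll":0}]' 1
python3 ov.py a4 | tail -1
```

```text
t: 9.8
eef_pos: [478.4, -52.8, 108.0]
tcp_rot: [0.987, 1.568, -0.301]
ft_force: [2.1, -2.9, 5.5]
opening: 0.29
[478.5 -52.8 108. ] [ 4.1 -3.6  5.4] 16.197779019931385 9.9
```

View pics/a4_scene.png

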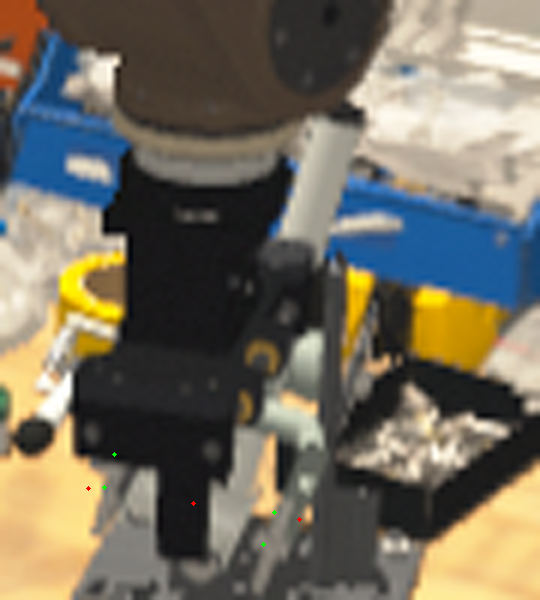

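```bash
python3 -m handwheel '[{"travel":[1,0,-1],"roll":0},{"travel":[1,0.3,-2],"roll":0},{"travel":[1,0.3,-2],"roll":0}]' 1
python3 -m handwheel '[{"travel":[0,0,-1],"roll":0},{"travel":[0,0.3,-2],"roll":0},{"travel":[0,0.3,-2],"roll":0}]' 1
```

```text
t: 10.2
eef_pos: [478.4, -51.9, 105.6]
tcp_rot: [-2.64, 1.57, 2.355]
ft_force: [-0.6, -0.2, 3.8]
opening: 0.288
t: 10.5
eef_pos: [478.2, -51.5, 103.5]
tcp_rot: [-2.433, 1.57, 2.562]
ft_force: [0.6, 0.8, 4.3]
opening: 0.289
```

```bash
python3 -m handwheel '[{"travel":[0,0.3,-1],"roll":0},{"travel":[0,0.5,-2],"roll":0},{"travel":[0,0.5,-2],"roll":0}]' 1
python3 -m handwheel '[{"travel":[0,0,-1],"roll":0},{"travel":[0,0,-1],"roll":0},{"travel":[0,0,-1],"roll":0}]' 1
python3 ov.py a5 | tail -1
```

```text
t: 10.8
eef_pos: [478.3, -51.4, 102.6]
tcp_rot: [0.422, 1.571, -0.866]
ft_force: [-5.8, 0.5, 19.3]
opening: 0.293
t: 11.1
eef_pos: [478.4, -51.4, 102.2]
tcp_rot: [0.847, 1.57, -0.441]
ft_force: [-7.7, -0.2, 29.5]
opening: 0.288
[478.4 -51.4 102.2] [-8.1 -0.1 28.6] 16.19962045674428 11.2
```

View pics/a5_scene.png

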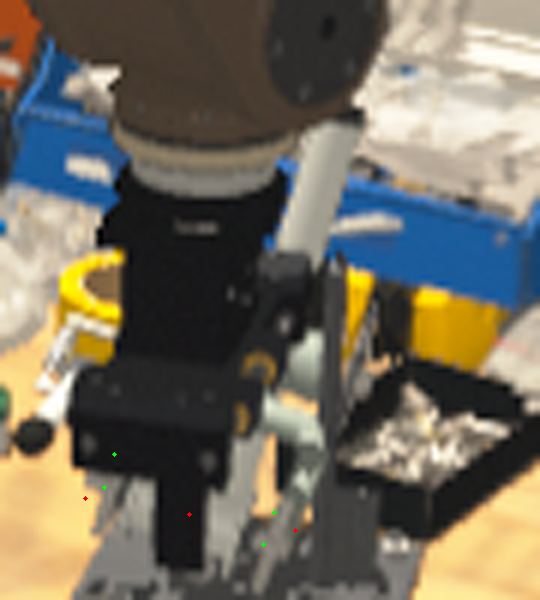

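```bash
python3 -m handwheel '[{"travel":[0,0,1],"roll":0},{"travel":[0,0,1],"roll":0}]' 1
python3 -m handwheel '[{"travel":[0,0,0],"roll":0},{"travel":[0,0,0],"roll":0},{"travel":[0,0,0],"roll":0},{"travel":[0,0,0],"roll":0},{"travel":[0,0,0],"roll":0}]' 0.05
```

```text
t: 11.4
eef_pos: [478.3, -51.4, 102.4]
tcp_rot: [0.468, 1.571, -0.82]
ft_force: [-5.0, 0.3, 17.1]
opening: 0.29
t: 11.9
eef_pos: [478.5, -51.3, 101.5]
tcp_rot: [-2.327, 1.57, 2.668]
ft_force: [0.1, 0.8, -0.0]
opening: 0.475
```

```bash
python3 -m handwheel '[{"travel":[0,0,15],"roll":0},{"travel":[0,0,40],"roll":0},{"travel":[0,0,80],"roll":0},{"travel":[-10,20,125],"roll":0},{"travel":[-30,60,150],"roll":0},{"travel":[-30,100,150],"roll":0},{"travel":[-30,120,150],"roll":0},{"travel":[-30,120,150],"roll":0}]' 1
python3 ov.py a6 x| tail -1
```

```text
t: 12.7
eef_pos: [448.3, 70.5, 251.9]
tcp_rot: [1.655, 1.57, 0.37]
ft_force: [0.1, -0.4, 0.6]
opening: 0.002
[448.5  68.6 251.5] [0.5 0.8 1.4] 16.25924242759974 12.8
```

View pics/a6_scene.png

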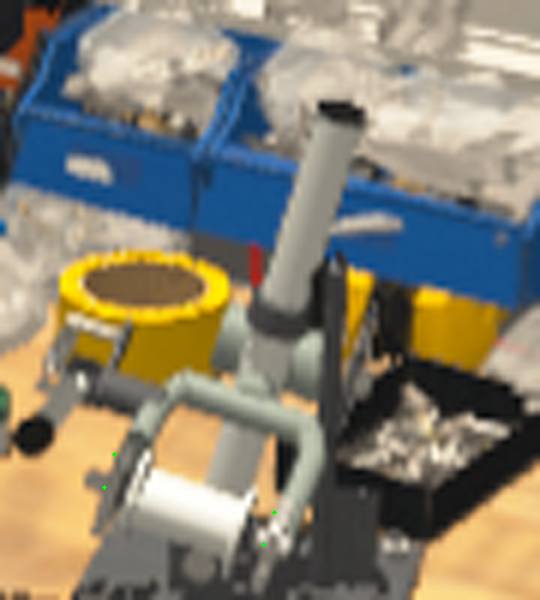

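View pics/a6_top.png

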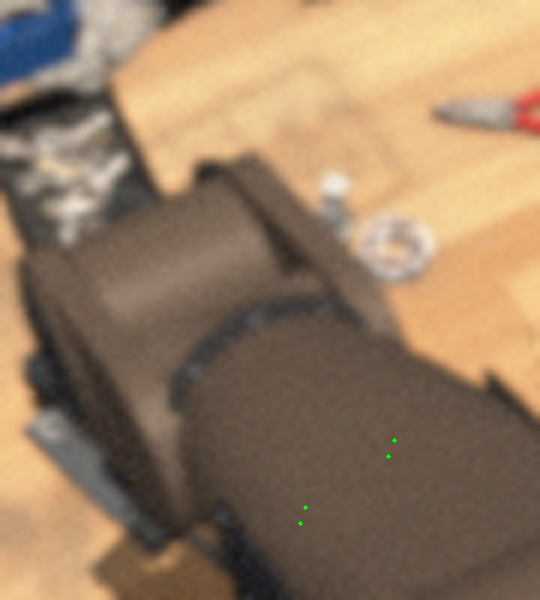

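```bash
python3 - <<'E' | tail -9
from m import *
print('loop',two(S(100,238),T(172,388)), two(S(50,290),T(150,412)), 'legstart',two(S(85,285),T(220,465)))
q=p.copy();q[0]+=5;q[1]+=1
st=env.state()['eef_pos'];print(st)
for X in [(-133,80,135),(-133,80,118),(-133,80,101.5),(-130,80,81),(-122,80,61.5),(-115,80,54),(-108,80,46)]:
    w=tr(q,X)[0]; print(X,w,w-[448.1,68.5,251.7])
E
```

```text
loop (array([563.8,  50.2, 158.7]), [1.4, 1.4]) (array([561.4,  67. , 131.3]), [11.5, 11.5]) legstart (array([528.6,  42. , 146.4]), [3.6, 3.6])
[448.5  68.6 251.5]
(-133, 80, 135) [475.   20.8 179.4] [ 26.9 -47.7 -72.3]
(-133, 80, 118) [474.   24.4 162.8] [ 25.9 -44.1 -88.9]
(-133, 80, 101.5) [472.9  27.9 146.7] [  24.8  -40.6 -105. ]
(-130, 80, 81) [474.6  33.1 126.7] [  26.5  -35.4 -125. ]
(-122, 80, 61.5) [481.   39.5 107.7] [  32.9  -29.  -144. ]
(-115, 80, 54) [487.3  43.  100.4] [  39.2  -25.5 -151.3]
(-108, 80, 46) [493.5  46.7  92.6] [  45.4  -21.8 -159.1]
```

```bash
python3 -m handwheel '[{"travel":[13,-24,-20],"roll":0},{"travel":[26,-47,-45],"roll":0},{"travel":[26,-47,-70],"roll":0},{"travel":[26,-47,-70],"roll":0},{"travel":[26,-47,-70],"roll":0}]' 1
python3 ov.py b1 x| tail -1
```

```text
t: 13.3
eef_pos: [474.5, 20.9, 181.8]
tcp_rot: [-1.929, 1.57, 3.065]
ft_force: [0.5, -0.1, -0.2]
opening: 0.003
[475.   21.4 182.7] [ 0.7 -0.1  0.2] 16.18308762275252 13.4
```

View pics/b1_scene.png

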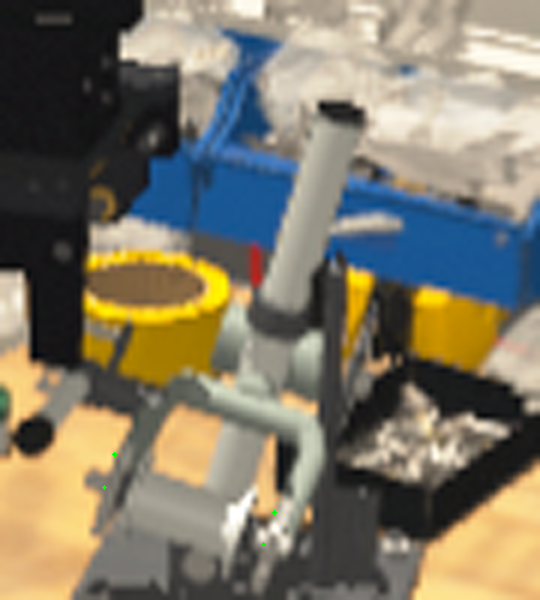

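View pics/b1_top.png

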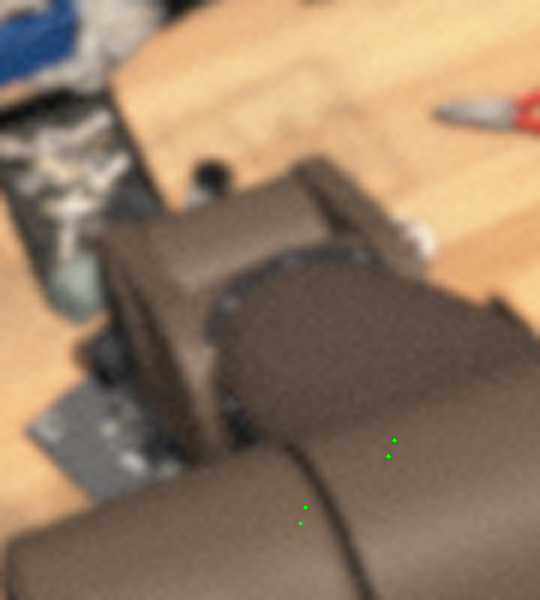

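```bash
python3 -m handwheel '[{"travel":[0,1,-8],"roll":0},{"travel":[0,2,-16],"roll":0},{"travel":[-1,4,-22],"roll":0},{"travel":[-1,4,-22],"roll":0}]' 1
python3 -m handwheel '[{"travel":[0,2,-7],"roll":0},{"travel":[0,3,-13],"roll":0},{"travel":[0,3,-13],"roll":0}]' 1
```

```text
t: 13.8
eef_pos: [473.4, 26.0, 159.0]
tcp_rot: [-1.921, 1.57, 3.075]
ft_force: [0.4, -0.0, 2.8]
opening: 0.004
t: 14.1
eef_pos: [473.2, 28.9, 146.0]
tcp_rot: [-2.115, 1.569, 2.88]
ft_force: [-2.2, 0.8, 3.1]
opening: 0.009
```

```bash
python3 -m handwheel '[{"travel":[0,2,-10],"roll":0},{"travel":[1,4.5,-20],"roll":0},{"travel":[1,4.5,-20],"roll":0}]' 1
python3 ov.py b2 x| tail -1
```

```text
t: 14.4
eef_pos: [474.3, 33.4, 125.5]
tcp_rot: [-1.932, 1.569, 3.063]
ft_force: [-0.9, 0.6, 0.6]
opening: 0.002
[474.6  33.1 126.4] [-1.7 -0.1  0.3] 16.203971122414956 14.5
```

View pics/b2_scene.png

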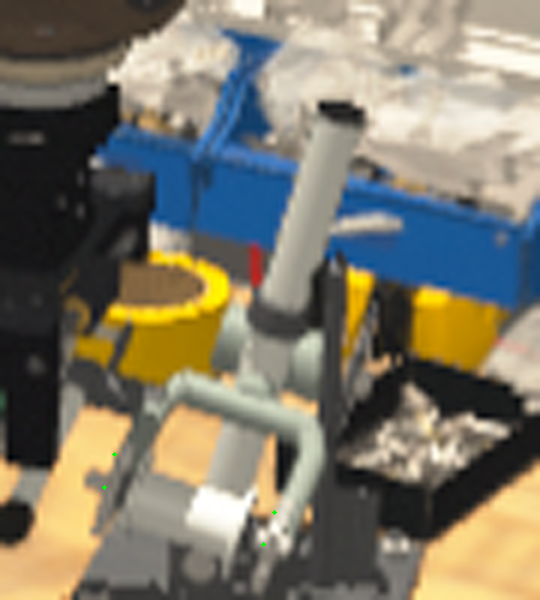

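The leg is going down with the finger: the foot is now at (18,520). I'll continue past dead centre.

```bash
python3 -m handwheel '[{"travel":[3,3,-9],"roll":0},{"travel":[6,6,-19],"roll":0},{"travel":[6,6,-19],"roll":0},{"travel":[9,8,-23],"roll":0},{"travel":[13,10,-26],"roll":0},{"travel":[13,10,-26],"roll":0}]' 1
python3 -m handwheel '[{"travel":[0,0,10],"roll":0},{"travel":[-10,0,50],"roll":0},{"travel":[-15,10,100],"roll":0},{"travel":[-15,10,150],"roll":0},{"travel":[-15,10,150],"roll":0}]' -1
python3 ov.py b3 x| tail -1
```

```text
t: 15.1
eef_pos: [488.1, 43.3, 100.3]
tcp_rot: [1.46, 1.571, 0.172]
ft_force: [0.3, -1.0, -0.3]
opening: 0.001
t: 15.6
eef_pos: [474.2, 53.3, 257.3]
tcp_rot: [1.264, 1.56, -0.024]
ft_force: [1.0, -0.2, -0.3]
opening: 0.366
[472.6  53.1 252.4] [-0.5 -0.8 -1. ] 16.191742725219736 15.7
```

View pics/b3_scene.png

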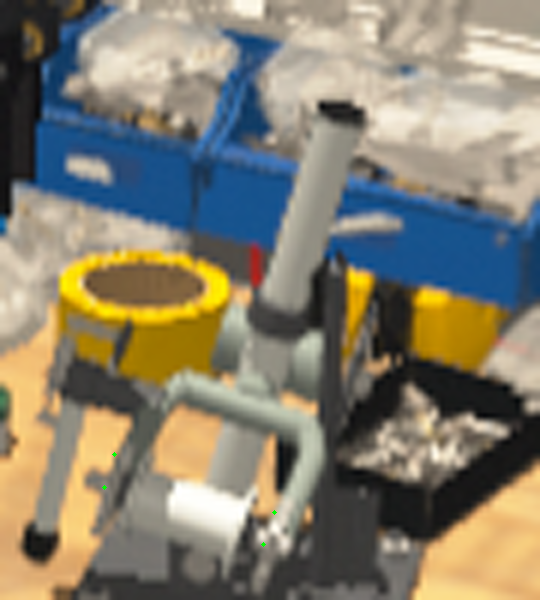

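```bash
python3 - <<'E' | tail -3
from m import *
q=p.copy();q[0]+=5;q[1]+=1
for a in(1.83,1.6,1.4):
    th=a-np.radians(10); u=proj('scene',tr(q,(-60-104*np.cos(th),80,95-104*np.sin(th)))[0])[0]; print(a,(u-[240,130])*6)
E
python3 -m handwheel '[{"travel":[0,0,40],"roll":0},{"travel":[15,-8,68],"roll":0},{"travel":[55,-30,68],"roll":0},{"travel":[95,-55,68],"roll":0},{"travel":[130,-76,68],"roll":0},{"travel":[155,-92,68],"roll":0},{"travel":[155,-92,68],"roll":0},{"travel":[155,-92,68],"roll":0}]' -1
python3 ov.py c1 x| tail -1
```

```text
1.83 [ 38.4 540.4]
1.6 [ 25.  560.6]
1.4 [ 15.3 570.9]
t: 16.5
eef_pos: [627.1, -39.1, 316.7]
tcp_rot: [-2.059, 1.567, 2.935]
ft_force: [-0.4, 0.1, 0.4]
opening: 0.996
[626.8 -38.4 318.1] [-0.7  0.3 -0.3] 16.204172815209816 16.6
```

View pics/c1_scene.png

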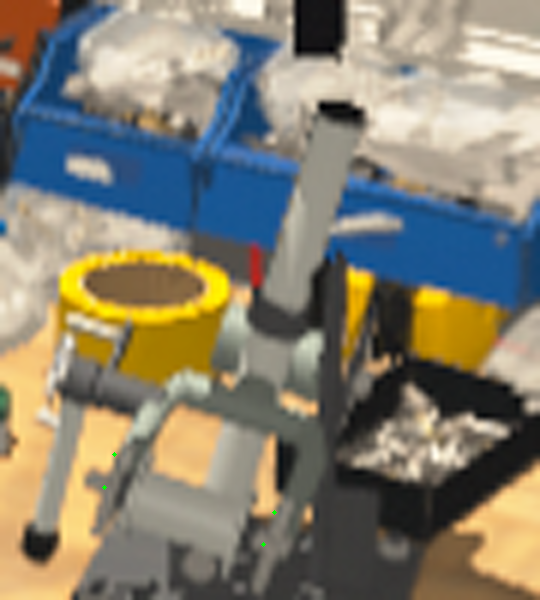

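View pics/c1_top.png

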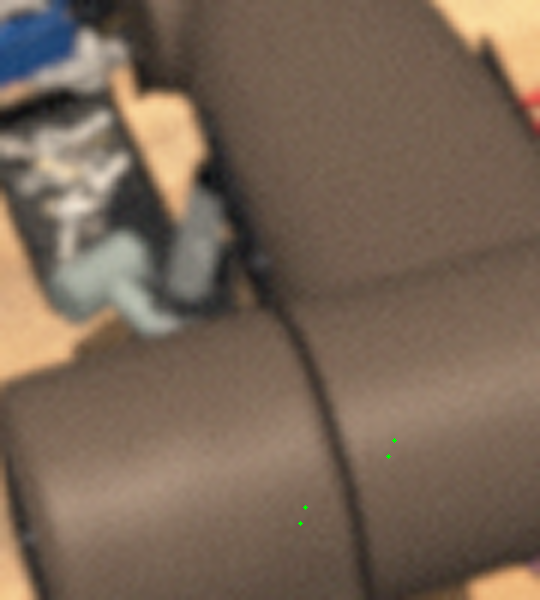

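```bash
python3 -m handwheel '[{"travel":[0,0,-30],"roll":0},{"travel":[0,1,-60],"roll":0},{"travel":[0,3,-85],"roll":0},{"travel":[0,4,-98],"roll":0},{"travel":[0,4,-98],"roll":0},{"travel":[0,4,-98],"roll":0}]' -1
python3 ov.py c2 x| tail -1
```

```text
t: 17.2
eef_pos: [627.8, -34.6, 221.8]
tcp_rot: [1.166, 1.569, -0.122]
ft_force: [0.1, 0.8, 0.9]
opening: 1.003
[628.  -34.9 222.2] [1.1 0.1 0.6] 16.197721399699585 17.3
```

View pics/c2_scene.png

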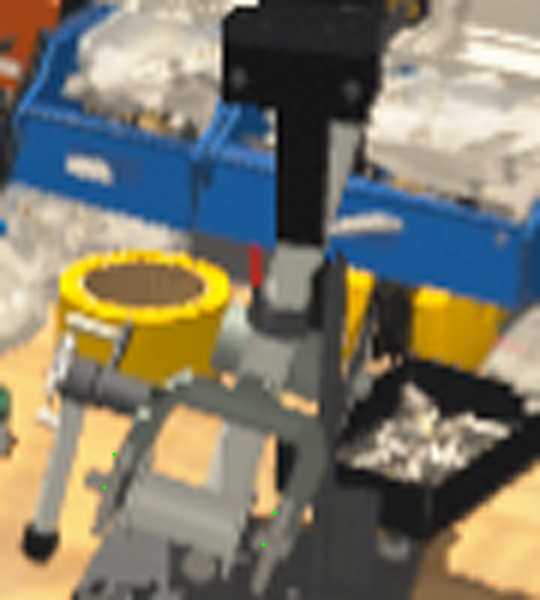

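```bash
for i in 1 2; do python3 -m handwheel '[{"travel":[0,0,0],"roll":0},{"travel":[0,0,0],"roll":0},{"travel":[0,0,0],"roll":0},{"travel":[0,0,0],"roll":0},{"travel":[0,0,0],"roll":0},{"travel":[0,0,0],"roll":0},{"travel":[0,0,0],"roll":0}]' 1; done
python3 ov.py c3 x| tail -1
```

```text
t: 18.0
eef_pos: [627.6, -34.9, 220.6]
tcp_rot: [0.539, 1.571, -0.749]
ft_force: [0.3, 0.7, -0.5]
opening: 0.469
t: 18.7
eef_pos: [629.4, -34.4, 220.8]
tcp_rot: [1.375, 1.567, 0.088]
ft_force: [12.9, 3.1, -3.3]
opening: 0.263
[629.4 -34.4 220.8] [13.   3.3 -3.7] 16.2167688338025 18.8
```

View pics/c3_scene.png

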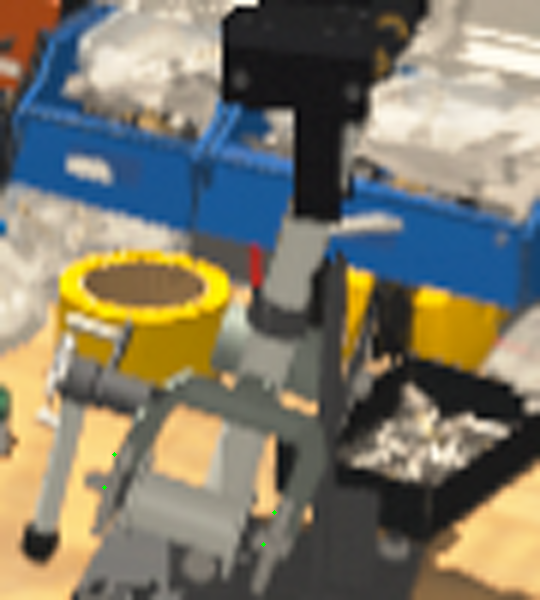

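```bash
python3 -m handwheel '[{"travel":[1,0.3,0],"roll":0},{"travel":[2,0.5,0],"roll":0},{"travel":[2,0.5,0],"roll":0}]' 1
python3 -m handwheel '[{"travel":[-0.8,2.8,0.6],"roll":0},{"travel":[-1.6,5.6,1.2],"roll":0},{"travel":[-2.4,8.4,1.8],"roll":0},{"travel":[-3.2,11.1,2.3],"roll":0},{"travel":[-3.2,11.1,2.3],"roll":0}]' 1
```

```text
t: 19.1
eef_pos: [629.3, -34.4, 220.7]
tcp_rot: [-1.764, 1.57, -3.052]
ft_force: [-0.7, -0.2, 2.2]
opening: 0.265
t: 19.6
eef_pos: [625.8, -23.0, 223.0]
tcp_rot: [-1.636, 1.57, -2.925]
ft_force: [-2.8, -4.3, 1.4]
opening: 0.26
```

Force is small and the post follows the gripper. I'll continue in steps of about 11 mm.

```bash
python3 -m handwheel '[{"travel":[-0.8,2.8,0.5],"roll":0},{"travel":[-1.6,5.6,0.9],"roll":0},{"travel":[-2.4,8.4,1.3],"roll":0},{"travel":[-3.3,11.2,1.6],"roll":0},{"travel":[-3.3,11.2,1.6],"roll":0}]' 1
python3 -m handwheel '[{"travel":[-0.8,2.8,0.3],"roll":0},{"travel":[-1.6,5.6,0.6],"roll":0},{"travel":[-2.4,8.4,0.8],"roll":0},{"travel":[-3.3,11.3,1],"roll":0},{"travel":[-3.3,11.3,1],"roll":0}]' 1
python3 -m handwheel '[{"travel":[-0.8,2.8,0.1],"roll":0},{"travel":[-1.6,5.6,0.2],"roll":0},{"travel":[-2.4,8.4,0.3],"roll":0},{"travel":[-3.3,11.3,0.3],"roll":0},{"travel":[-3.3,11.3,0.3],"roll":0},{"travel":[-3.3,11.3,0.3],"roll":0}]' 1
cat > chk.py <<'E'
from m import *
import sys
q=[p[0]+5,p[1]+1,p[2],0]
L=[(0,0,251),(0,0,150),(-51,80,-8.6),(-150,-39,113),(-150,39,113)]
im=optics.read_camera('scene');c=(240,120,330,245);k=4.8
b=cv2.resize(im[c[1]:c[3],c[0]:c[2],::-1],None,fx=k,fy=k,interpolation=cv2.INTER_CUBIC)
for X in L:
    u=proj('scene',tr(q,X)[0])[0]; cv2.circle(b,(int((u[0]-c[0])*k),int((u[1]-c[1])*k)),2,(0,255,0),-1)
cv2.imwrite(f"pics/{sys.argv[1]}.png",b); st=env.state(); print(st['eef_pos'],st['ft_force'],st['t'],st['opening'])
E
python3 chk.py d1 | tail -1
```

```text
t: 20.1
eef_pos: [622.3, -11.9, 224.7]
tcp_rot: [-1.634, 1.57, -2.922]
ft_force: [-4.8, -4.3, 2.1]
opening: 0.261
t: 20.6
eef_pos: [618.8, -0.6, 225.8]
tcp_rot: [-1.655, 1.569, -2.943]
ft_force: [-8.6, -6.0, 4.7]
opening: 0.262
t: 21.2
eef_pos: [615.3, 10.6, 226.3]
tcp_rot: [-1.701, 1.569, -2.99]
ft_force: [-9.3, -4.4, 6.9]
opening: 0.263
[615.3  10.5 226.3] [-9.1 -5.4  6.6] 21.25 0.264491448086895
```

View pics/d1.png

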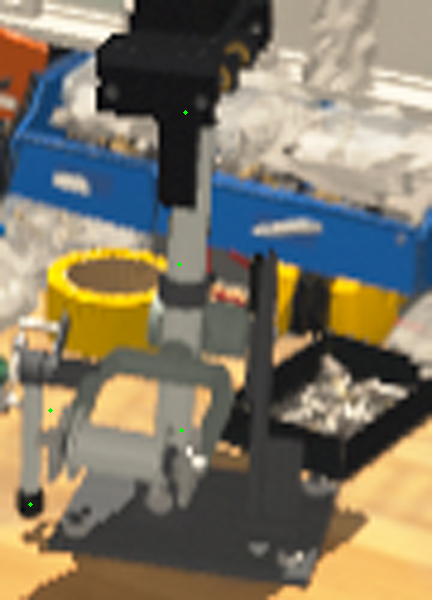

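```bash
python3 -m handwheel '[{"travel":[-0.6,-0.1,0],"roll":0},{"travel":[-1.2,-0.2,-0.5],"roll":0},{"travel":[-1.2,-0.2,-0.5],"roll":0},{"travel":[-1.2,-0.2,-0.5],"roll":0},{"travel":[-1.2,-0.2,-0.5],"roll":0}]' 1
python3 chk.py d2 | tail -1
python3 - <<'E'
from h import *
im=optics.read_camera('scene');crop('scene',245,190,300,235,10,'d3',im)
im=optics.read_camera('top');crop('top',215,110,305,210,6,'d4',im)
E
```

```text
t: 21.75
eef_pos: [615.4, 10.5, 226.3]
tcp_rot: [1.309, 1.569, 0.021]
ft_force: [-1.8, -1.4, 8.1]
opening: 0.262
[615.4  10.5 226.3] [-2.5 -2.6  7.1] 21.8 0.2622065669536495
```

View pics/d2.png

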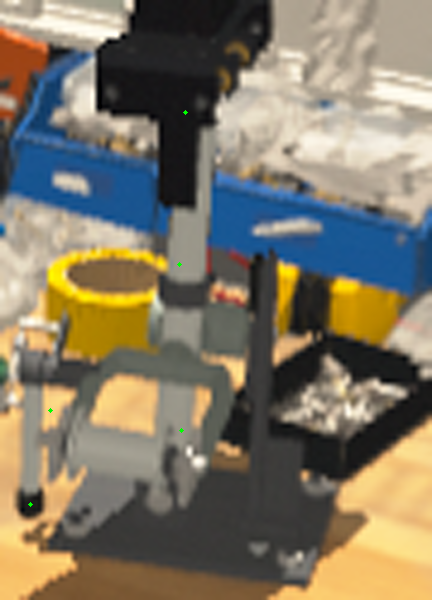

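View pics/d3.png

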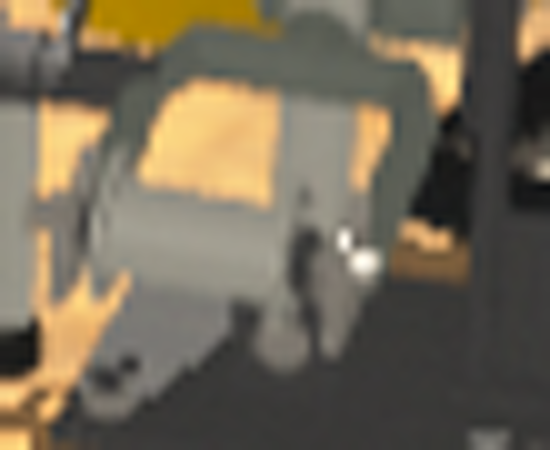

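```bash
python3 -c "
from cell import env,optics,job
print(job.job_done()); print(env.state()['t'],env.state()['eef_pos'],env.state()['opening'])"
```

```text
the job is handed in; nothing more can be done
None
the job is handed in; nothing more can be done
```

I did the whole job in the order asked and handed it in at about 22 s, with the gripper still holding the post; no verdict came back.

- **Hub:** I lifted the silver hub from the rest and lowered it into both leaning saddles until the force rose sharply (29 N upward). I then let it go. The last pictures show it lying across both plates, and the purple look-alikes were left alone.
- **Kickstand:** I pushed it past dead centre with closed fingers and it snapped down. The foot appeared at about (40,543) in the enlarged crop, against (38,540) predicted for the lower stop at 1.83 rad.
- **Frame:** I gripped the post at 215 mm above the pivot and brought it up along its arc. The grip point moved 47.1 mm, against 46.9 mm expected for 0.22 rad. The foot lay on its predicted upright position in the picture, and the wrist force at the end was under 9 N.

**Disagreement:** my first camera fit placed the frame about 5 mm too far back, so the hub first slid on the rear flare of the saddles with about 19 N sideways. I corrected this from the contact forces. The top camera could not confirm the end state, because the arm hid the saddles from it in the earlier pictures and I did not view its last one.

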